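# Lay out the sample place beside the analyser

## Robot

A 6-joint arm with a two-finger parallel gripper is mounted at the origin on the work surface. World frame = base frame: x ahead of the robot, y to its left, z up, the work surface at z = 0. Lengths are in m, angles in rad, forces in N, time in s.
With the tool pointing down it reaches from about 0.425 to 0.95 m from the base axis. Payload 3.5 kg.
Tool frame: the origin (TCP) lies at the very end of the fingers, on their centre line; the grasp point (between the pads) lies 19 mm behind it; z points along the fingers, y is the line along which they close (so a half turn about z gives the same grasp; the last joint's range is limited). The gripper opens to 85 mm and grips with 20 to 120 N. Pads are 22 mm wide; open, the fingers measure 114 mm over their backs; the gripper's body (76 mm by 85 mm) begins 54 mm behind the grasp point. The pads swing forward as they close: fully open they stand 13 mm farther back than shut.
Start: joints at [-1.308, 0.286, 1.577, -0, 1.279, -0.15], TCP at [0.271, -0.618, 0.231] pointing down, gripper open.
Joint ranges: [-2.77, 2.77], [-0.9, 2.22], [0.21, 2.48], [-1.53, 4.67], [0.24, 2.81], [-2.84, 2.84]. Speed limits (rad/s): [2.79, 2.79, 3.14, 3.14, 3.14, 3.14].

## Interface

Orientations are given as a unit quaternion [w, x, y, z].
In Python, from station import bot gives the robot as it stands.
- The arm moves only by the tool drive_tool, never from a script. Its argument "commands" is a list of rows, each an object of numbers: "claw": the closure, from 0 (fully open) to 1 (shut); "dx", "dy", "dz": the shift along the tool's x, y, z in cm; "roll": the turn about the tool's z in degrees. In form: [{"claw": .., "dx": .., "dy": .., "dz": .., "roll": ..}, ...]. A call has exactly 8 rows; each row is the pose to reach, as a shift and turn from the pose commanded when the call began, along the tool's axes at that moment; what a row does not reach only later rows make up. A row lasts 1/12 s, in which the tool goes at most 41.7 mm and 7.16 degrees, less where a joint would pass 70% of its speed; a pose out of reach is approached as far as the arm can. A call with a gripper value outside its range is refused whole. The fingers move at their own pace and stop on an object; the grip force is fixed at half the most. Time passes only in rows, so rows that repeat a pose let the fingers close, or fill a call up. It gives the time, the measured TCP pose, the force, the opening and the grip force at its end, in the units of the state.
- bot.read_state(): the state, without advancing time (a new reading comes with each control period).
- bot.get_image(name): name is "side" or "top" or "wrist"; returns (picture, depth): 400x640x3 uint8, blue, green, red; 400x640 float32, m along the optical axis (not along the pixel's ray), 0 where there is no reading.
- bot.camera_info(name): a dict with "K" (3x3 intrinsics, pixels), "D" ([k1, k2, p1, p2, k3] as OpenCV has them; the pictures are not rectified), "eye" and "orientation" of the camera in the world; the wrist camera has in their place "mount" (4x4, takes a point from camera to tool coordinates, whose origin is the TCP and whose axes are the flange's). Camera axes: x right, y down, z forward; pixel columns grow to the right and rows downward; lengths in m; the calibration is good to about 2 mm. A picture is of the moment at which its call begins: read the wrist's pose just before it. camera_info takes no time and is no camera call.
- bot.finish_job(): hands the job in; it is judged then, once.
The state is a dict: "time": time; "joint_positions": joint angles; "dq": joint speeds; "tau": joint torques, N m; "eef_pos": TCP position; "orientation": TCP orientation; "ft_force": force on the tool from outside, world axes, zero at the start; "moment": the same for the moment, N m; "gripper_width": finger opening in m; "grip_force": force on a finger pad.
Only numpy, scipy, OpenCV 4.12 (cv2) and the standard library are available. Lean on these libraries where they do the work, as an engineer would, in place of code of your own. Each camera call takes 0.05 s, during which the arm holds its last target. There are 200 camera calls.

## Task

Lay out the four containers on the row of three white saucers: stand the amber bottle in the end saucer on the pump's side, the lidded white jar in the saucer at the other end, and the open steel beaker in the saucer between them. Stand the little vial upright on the middle of the jar's lid. Keep the containers upright throughout, leave the pipette-tip box where it is, and let go of everything at the end.

Things in the scene. Friction and masses are not known exactly. Their poses are not given: they have to be found in the camera images.
- pump: Fixed peristaltic pump: white box 120 mm deep (x), 100 mm wide (y), 90 mm high, black knob and panel on top, round grey roller head standing 30 mm out of its front (-x) face. Stands beyond the left (+y) or the right (-y) end of the row of saucers, changing from start to start; that end is the pump's side. Origin: centre of its underside, on the bench.
- balance: Fixed low grey weighing balance, 160 x 130 mm, 44 mm high, with a round steel pan 100 mm across on top. Stands beyond the other end of the row from the pump. Not used. Origin: centre of its underside.
- saucer_left: Fixed shallow white plastic saucer with a grey floor, the left-hand (+y, seen from the robot) of three identical ones in a row across the bench (row may slant, neighbours 105 to 125 mm apart): 92 mm outside, 80 mm inside, rim 12 mm high, floor 4 mm above the bench. Origin: centre of its underside; z up. 
- saucer_middle: Fixed shallow white plastic saucer with a grey floor, the middle of three identical ones in a row across the bench (row may slant, neighbours 105 to 125 mm apart): 92 mm outside, 80 mm inside, rim 12 mm high, floor 4 mm above the bench. Origin: centre of its underside; z up. Its yaw is the slant of the row.
- saucer_right: Fixed shallow white plastic saucer with a grey floor, the right-hand (-y, seen from the robot) of three identical ones in a row across the bench (row may slant, neighbours 105 to 125 mm apart): 92 mm outside, 80 mm inside, rim 12 mm high, floor 4 mm above the bench. Origin: centre of its underside; z up. 
- bottle: Loose amber bottle with a paper label and a black screw cap, standing upright: body 50 mm across and straight up to 60 mm, sloping shoulder to 73 mm, cap 32 mm across, 90 mm high in all, about 0.2 kg. Origin: centre of its underside; z up through the cap.
- beaker: Loose open steel beaker, standing upright: straight-sided, 56 mm outside, 75 mm high, wall 3 mm, about 0.14 kg. Origin: centre of its underside; z up.
- jar: Loose squat white plastic jar with a flat grey lid, standing upright: 60 mm across, 60 mm high in all (white body to 46 mm, then the lid, 58 mm across with a flat top; fine ribs round the lid stand out 1 mm at most and do not collide), about 0.2 kg. Origin: centre of its underside; z up; the lid's top is at z = 60 mm.
- vial: Loose little sample vial with a paper label and a white cap, standing upright: amber body 28 mm across and straight up to 32 mm, cap 24 mm across, 45 mm high in all, about 0.04 kg. Origin: centre of its underside; z up.
- tip_box: Loose pipette-tip box, grey with a white lid, 87 x 122 mm, 57 mm high, 0.35 kg, standing outside the containers, far to the left or the right. Not to be moved. Origin: centre of its underside.
There are look-alikes about, which are no part of the job. Leave any brown or purple look-alike of the saucer_right alone.

How it is judged:
At the end, for the whole second after the job is handed in: Bottle in the end saucer on the pump's side (within 18 mm of its centre), beaker in the middle one (16 mm), jar in the other end one (14 mm), all down on the floors; vial on the jar's lid within 15 mm of its middle; all upright (0.1 rad), released and at rest (((world y of pump above 0 m and horizontal distance between bottle and saucer_left below 0.018 m and horizontal distance between beaker and saucer_middle below 0.016 m and horizontal distance between jar and saucer_right below 0.014 m) or (world y of pump below 0 m and horizontal distance between bottle and saucer_right below 0.018 m and horizontal distance between beaker and saucer_middle below 0.016 m and horizontal distance between jar and saucer_left below 0.014 m)) and horizontal distance between vial and jar below 0.015 m and z of vial in the frame of jar between 0.056 and 0.066 m and height (world z) of each of bottle, beaker, jar below 0.008 m and angle between each of bottle, beaker, jar, vial's own z axis and vertical below 0.1 rad and linear speed of each of bottle, beaker, jar, vial below 0.02 m/s and angular speed of each of bottle, beaker, jar, vial below 0.2 rad/s); the robot touches nothing.
It fails at once if a container is tipped over (angle between any of bottle, beaker, jar, vial's own z axis and vertical above 0.6 rad).
It fails at once if the pipette-tip box is pushed away (distance of tip_box from where it was at the start of the episode above 0.02 m).
It also fails if it takes over 102 s, if anything falls off the work surface, if the arm or the gripper's body presses on something with over 40 N, if the wrist force passes 120 N, or if a joint passes its speed limit or range.

## Working session

There is one attempt and no reset: what is moved stays moved. The work goes in short steps, Python scripts to look and compute and a tool call to move; the robot and the scene stay as the last step left them, time stands still between calls to the robot, and variables do not carry over. Pictures are saved under pics/ and viewed, at most 14 in all, crops included, and the job is handed in when it is done.

Besides the shell and the picture viewer there is one more tool, called after "Request:" by a JSON object that holds its "name" and its "arguments". drive_tool: Moves the arm, as the interface text tells. Its arguments: {"type":"object","properties":{"commands":{"type":"array","items":{"type":"object","properties":{"claw":{"type":"number"},"dx":{"type":"number"},"dy":{"type":"number"},"dz":{"type":"number"},"roll":{"type":"number"}}}}},"required":["commands"]}

```bash
ls; mkdir -p pics; python3 - <<'E'
from station import bot
import cv2,json,pickle
s=bot.read_state();print(s)
for n in("top","side","wrist"):
    c=bot.camera_info(n);print(n,c)
    im,d=bot.get_image(n);cv2.imwrite(f"pics/{n}0.png",im);pickle.dump((im,d,c,s),open(f"{n}0.pkl","wb"))
E
```

```text
pics
{'time': 0.0, 'joint_positions': array([-1.30798764e+00,  2.87180497e-01,  1.57817213e+00,  1.76862993e-07,
        1.27857132e+00, -1.50008000e-01]), 'dq': array([ 0.00121865,  0.00156616,  0.00048087,  0.00057204, -0.00027992,
       -0.00072567]), 'tau': array([ 7.54602988e-04, -4.05982232e+01, -2.92626214e+01, -8.76655804e-05,
        5.89592149e-03,  2.07410750e-06]), 'eef_pos': array([ 0.27065588, -0.61765376,  0.22993991]), 'orientation': array([-1.16379623e-03,  9.78772661e-01,  2.04945649e-01, -6.56234087e-05]), 'ft_force': array([-0.08820382, -0.78776738, -0.54206472]), 'moment': array([-0.03496851,  0.02564513, -0.03435001]), 'grip_force': 0.0, 'gripper_width': 0.08512507722504695}
top {'K': array([[484.07070531,   0.        , 313.43772396],
       [  0.        , 484.07070531, 204.6810636 ],
       [  0.        ,   0.        ,   1.        ]]), 'D': array([-0.13256636,  0.        ,  0.        ,  0.        ,  0.        ]), 'eye': array([0.38687222, 0.01033225, 1.17879457]), 'orientation': array([-0.0377381 ,  0.70682153, -0.70555146,  0.03429717])}
side {'K': array([[47
[... 243 characters left out ...]
27112, 0.79298912, 0.80262202]), 'orientation': array([ 0.05078136, -0.09233495,  0.91015883, -0.40063253])}
wrist {'K': array([[322.7409473 ,   0.        , 321.61967996],
       [  0.        , 322.7409473 , 199.24127713],
       [  0.        ,   0.        ,   1.        ]]), 'D': array([-0.0358108,  0.       ,  0.       ,  0.       ,  0.       ]), 'mount': array([[-1.03537980e-03, -9.64249729e-01, -2.64993184e-01,
         6.77408897e-02],
       [ 9.99999369e-01, -8.82802679e-04, -6.94874099e-04,
        -1.03940263e-04],
       [ 4.36095470e-04, -2.64993736e-01,  9.64250035e-01,
        -1.41779421e-01],
       [ 0.00000000e+00,  0.00000000e+00,  0.00000000e+00,
         1.00000000e+00]])}
```

View pics/top0.png

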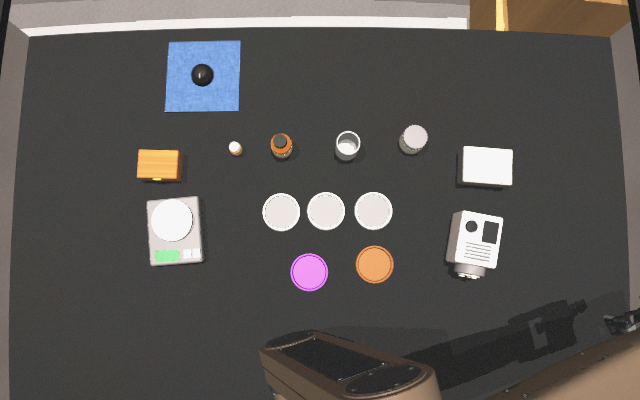

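View pics/side0.png

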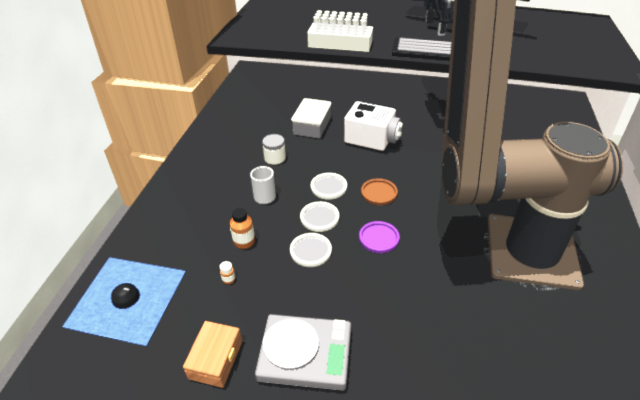

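Top view: saucers at about (281,212), (326,211) and (374,211). The vial is at (235,148), bottle (281,146), beaker (348,146), jar (414,139), tip box (487,167). The pump at (475,240) is on the right (−y), so the bottle goes right, the beaker in the middle and the jar left. The brown (375,265) and purple (309,272) dishes are the look-alikes; the three white ones form the row and fit the description.

```bash
cat > h.py <<'E'
import numpy as np,cv2
from scipy.spatial.transform import Rotation as R
def rot(q): return R.from_quat([q[1],q[2],q[3],q[0]]).as_matrix()
def campose(c,s=None):
    if 'eye' in c: return rot(c['orientation']),np.array(c['eye'])
    M=c['mount'];A=rot(s['orientation']);return A@M[:3,:3],A@M[:3,3]+s['eef_pos']
def ray(uv,c,z,s=None):
    Rm,e=campose(c,s);p=cv2.undistortPoints(np.array(uv,float).reshape(-1,1,2),c['K'],c['D']).reshape(-1,2)
    d=np.c_[p,np.ones(len(p))]@Rm.T
    return e+d*((z-e[2])/d[:,2])[:,None]
def proj(P,c,s=None):
    Rm,e=campose(c,s);r=cv2.Rodrigues(Rm.T)[0]
    return cv2.projectPoints(np.array(P,float).reshape(-1,1,3),r,-Rm.T@e,c['K'],c['D'])[0].reshape(-1,2)
def circ(mask,near,c,z,s=None):
    "contour nearest pixel -> rim circle on plane z"
    cs,_=cv2.findContours(mask.astype(np.uint8),cv2.RETR_EXTERNAL,cv2.CHAIN_APPROX_NONE)
    cs=[k for k in cs if cv2.contourArea(k)>40]
    k=min(cs,key=lambda k:np.hypot(*(k.reshape(-1,2).mean(0)-near)))
    P=ray(cv2.convexHull(k),c,z,s);(x,y),r=cv2.minEnclosingCircle(P[:,:2].astype(np.float32)*1000)
    return round(x/1e3,4),round(y/1e3,4),round(2*r,1),k.reshape(-1,2).mean(0).round()
E
python3 - <<'E'
import pickle,cv2,numpy as np
from h import *
im,d,c,s=pickle.load(open('top0.pkl','rb'))
h=cv2.cvtColor(im,cv2.COLOR_BGR2HSV);H,S,V=cv2.split(h)
w=(V>100)&(S<60)
for n,p,z in [('sl',(281,212),.012),('sm',(326,211),.012),('sr',(374,211),.012),('jarlid',(414,137),.06),('beaker',(348,143),.075),('vial',(235,148),.045)]:
    print(n,circ(w,p,c,z))
im2,d2,c2,s2=pickle.load(open('side0.pkl','rb'))
V2=cv2.cvtColor(im2,cv2.COLOR_BGR2HSV);w2=(V2[...,2]>100)&(V2[...,1]<60)
for n,p in [('sl',(311,250)),('sm',(320,216)),('sr',(329,186))]: print(n,circ(w2,p,c2,.012))
a=cv2.resize(im[110:290,220:440],None,fx=3.6,fy=3.3,interpolation=cv2.INTER_CUBIC);b=cv2.resize(im2[120:300,210:390],(600,600),interpolation=cv2.INTER_CUBIC)
cv2.imwrite('pics/a.png',a[:, :800]);cv2.imwrite('pics/b.png',b)
E
```

```text
sl (0.4888, 0.095, 93.7, array([281., 212.]))
sm (0.4919, -0.013, 94.6, array([325., 211.]))
sr (0.4924, -0.1281, 94.7, array([373., 210.]))
jarlid (0.6599, -0.2199, 74.9, array([413., 139.]))
beaker (0.6402, -0.0605, 70.8, array([347., 145.]))
vial (0.6445, 0.2077, 26.3, array([234., 146.]))
sl (0.4903, 0.0446, 213.1, array([314., 233.]))
sm (0.4903, 0.0446, 213.1, array([314., 233.]))
sr (0.4917, -0.1228, 109.4, array([328., 185.]))
```

View pics/a.png

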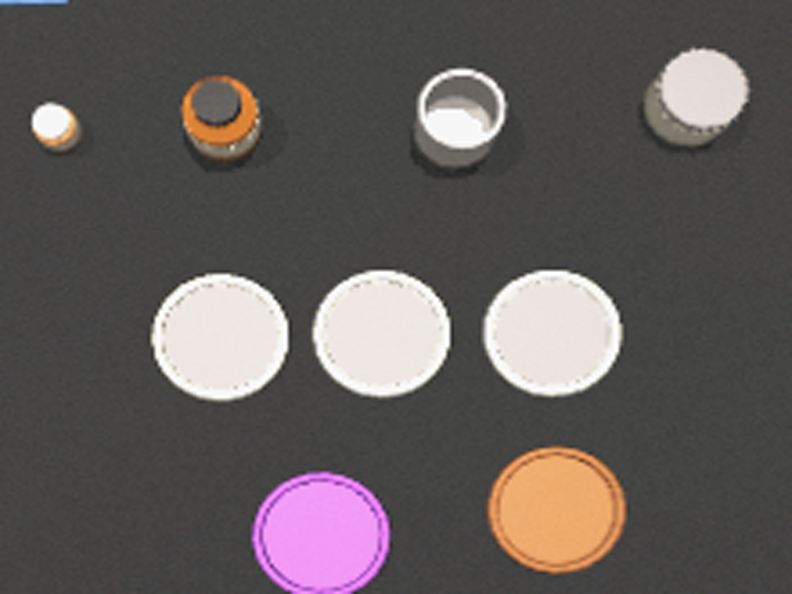

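View pics/b.png

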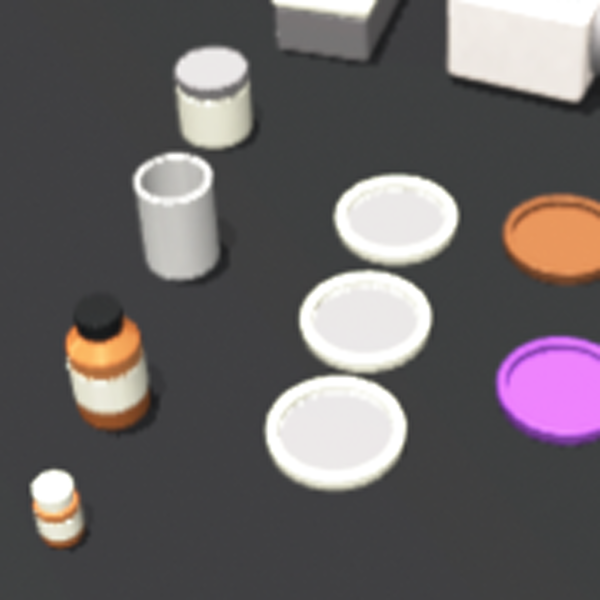

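The crops confirm the three white saucers and the four containers. In crop a the lid centre is at (705,89), the beaker rim at (462,112), the bottle cap at (217,101) and the vial cap at (54,120).

```bash
python3 - <<'E'
import pickle
from h import *
im,d,c,s=pickle.load(open('top0.pkl','rb'));im2,_,c2,_=pickle.load(open('side0.pkl','rb'))
T=dict(sl=(220,337,.012),sm=(382,333,.012),sr=(553,333,.012),jar=(705,89,.06),beaker=(462,109,.075),bottle=(217,102,.09),vial=(54,120,.045))
U=dict(sl=(336,428,.012),sm=(366,317,.012),sr=(397,215,.012),jar=(212,71,.06),beaker=(175,181,.075),bottle=(100,306,.09),vial=(53,484,.045))
for n,(u,v,z) in T.items():
    U2=U[n]
    print(n,ray([(220+u/3.6-.4,110+v/3.3-.4)],c,z).round(4)[0],ray([(210+U2[0]*.3-.4,120+U2[1]*.3-.4)],c2,z).round(4)[0])
s=__import__('station').bot.read_state();print(rot(s['orientation']).round(3))
E
```

```text
sl [0.4889 0.0954 0.012 ] [0.4898 0.0973 0.012 ]
sm [ 0.4921 -0.0136  0.012 ] [ 0.4925 -0.0112  0.012 ]
sr [ 0.4922 -0.1288  0.012 ] [ 0.4927 -0.1263  0.012 ]
jar [ 0.6643 -0.2261  0.06  ] [ 0.6635 -0.2199  0.06  ]
beaker [ 0.6451 -0.0642  0.075 ] [ 0.6441 -0.0606  0.075 ]
bottle [0.6465 0.0932 0.09  ] [0.6472 0.0912 0.09  ]
vial [0.6441 0.2054 0.045 ] [0.6447 0.2065 0.045 ]
[[ 0.916  0.401 -0.001]
 [ 0.401 -0.916  0.002]
 [ 0.    -0.002 -1.   ]]
```

Request:
{"name": "drive_tool", "arguments": {"commands": [{"claw":0,"dx":62.9,"dy":-50,"dz":3,"roll":23.6},{"claw":0,"dx":62.9,"dy":-50,"dz":3,"roll":23.6},{"claw":0,"dx":62.9,"dy":-50,"dz":3,"roll":23.6},{"claw":0,"dx":62.9,"dy":-50,"dz":3,"roll":23.6},{"claw":0,"dx":62.9,"dy":-50,"dz":3,"roll":23.6},{"claw":0,"dx":62.9,"dy":-50,"dz":3,"roll":23.6},{"claw":0,"dx":62.9,"dy":-50,"dz":3,"roll":23.6},{"claw":0,"dx":62.9,"dy":-50,"dz":3,"roll":23.6}]}}

```text
time: 0.82
eef_pos: [0.4269, -0.3218, 0.2186]
orientation: [-0.0, 1.0, 0.0, -0.0]
ft_force: [0.6, -1.1, -0.5]
gripper_width: 0.0853
grip_force: 0.0
```

Request:
{"name": "drive_tool", "arguments": {"commands": [{"claw":0,"dx":22,"dy":-41.4,"dz":2,"roll":0},{"claw":0,"dx":22,"dy":-41.4,"dz":2,"roll":0},{"claw":0,"dx":22,"dy":-41.4,"dz":2,"roll":0},{"claw":0,"dx":22,"dy":-41.4,"dz":2,"roll":0},{"claw":0,"dx":22,"dy":-41.4,"dz":2,"roll":0},{"claw":0,"dx":22,"dy":-41.4,"dz":2,"roll":0},{"claw":0,"dx":22,"dy":-41.4,"dz":2,"roll":0},{"claw":0,"dx":22,"dy":-41.4,"dz":2,"roll":0}]}}

```text
time: 1.48
eef_pos: [0.5829, -0.0274, 0.2044]
orientation: [0.0, 1.0, 0.001, -0.0]
ft_force: [0.2, -0.5, 0.1]
gripper_width: 0.0851
grip_force: 0.0
```

Request:
{"name": "drive_tool", "arguments": {"commands": [{"claw":0,"dx":6.4,"dy":-11.9,"dz":0,"roll":0},{"claw":0,"dx":6.4,"dy":-11.9,"dz":0,"roll":0},{"claw":0,"dx":6.4,"dy":-11.9,"dz":0,"roll":0},{"claw":0,"dx":6.4,"dy":-11.9,"dz":0,"roll":0},{"claw":0,"dx":6.4,"dy":-11.9,"dz":2,"roll":0},{"claw":0,"dx":6.4,"dy":-11.9,"dz":4,"roll":0},{"claw":0,"dx":6.4,"dy":-11.9,"dz":5,"roll":0},{"claw":0,"dx":6.4,"dy":-11.9,"dz":5,"roll":0}]}}

```text
time: 2.15
eef_pos: [0.644, 0.0893, 0.1506]
orientation: [-0.0, 1.0, 0.0, -0.004]
ft_force: [-0.3, 0.2, -0.4]
gripper_width: 0.0851
grip_force: 0.0
```

```bash
python3 - <<'E'
from station import bot
import cv2
from h import *
s=bot.read_state();im,d=bot.get_image('wrist');c=bot.camera_info('wrist')
print(s['eef_pos'])
for n,P in dict(cap=(.647,.092,.09),vial=(.6444,.206,.045)).items():
    u=proj(P,c,s)[0];print(n,u);cv2.circle(im,tuple(int(v) for v in u),3,(0,255,0),-1)
cv2.imwrite('pics/w1.png',im)
E
```

```text
[0.64399617 0.08932863 0.15056272]
cap [318.36481583 211.78743799]
vial [176.39836942 197.37552697]
```

View pics/w1.png

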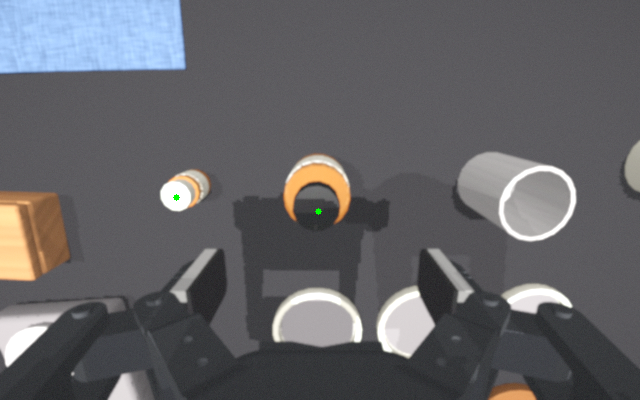

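The wrist view puts the bottle cap centre near (318,206), within 3 mm of my estimate, and the vial at (176,196) as predicted. Going down to grasp.

Request:
{"name": "drive_tool", "arguments": {"commands": [{"claw":0,"dx":0.4,"dy":-0.25,"dz":3,"roll":0},{"claw":0,"dx":0.4,"dy":-0.25,"dz":6.5,"roll":0},{"claw":0,"dx":0.4,"dy":-0.25,"dz":10,"roll":0},{"claw":0,"dx":0.4,"dy":-0.25,"dz":12.5,"roll":0},{"claw":0,"dx":0.4,"dy":-0.25,"dz":12.5,"roll":0},{"claw":0.4,"dx":0.4,"dy":-0.25,"dz":12.5,"roll":0},{"claw":0.6,"dx":0.4,"dy":-0.25,"dz":12.5,"roll":0},{"claw":0.6,"dx":0.4,"dy":-0.25,"dz":12.5,"roll":0}]}}

```text
time: 2.87
eef_pos: [0.653, 0.0919, 0.0334]
orientation: [-0.0, 1.0, 0.0, 0.003]
ft_force: [0.1, 2.2, 4.4]
gripper_width: 0.0516
grip_force: 3.3
```

Request:
{"name": "drive_tool", "arguments": {"commands": [{"claw":0.7,"dx":0,"dy":0,"dz":0,"roll":0},{"claw":0.7,"dx":0,"dy":0,"dz":0,"roll":0},{"claw":0.7,"dx":0,"dy":0,"dz":0,"roll":0},{"claw":0.7,"dx":0,"dy":0,"dz":0,"roll":0},{"claw":0.7,"dx":0,"dy":0,"dz":0,"roll":0},{"claw":0.7,"dx":0,"dy":0,"dz":0,"roll":0},{"claw":0.7,"dx":0,"dy":0,"dz":0,"roll":0},{"claw":0.7,"dx":0,"dy":0,"dz":0,"roll":0}]}}

```text
time: 3.53
eef_pos: [0.6534, 0.092, 0.0338]
orientation: [0.0, 1.0, 0.001, 0.004]
ft_force: [0.5, 0.9, 7.1]
gripper_width: 0.0481
grip_force: 62.7
```

```bash
python3 - <<'E'
from station import bot
import cv2
for i in range(3):
    im,d=bot.get_image('side');s=bot.read_state();print(s['eef_pos'].round(4),s['ft_force'].round(1),s['joint_positions'].round(3),s['gripper_width'],s['grip_force'])
cv2.imwrite('pics/s2.png',cv2.resize(im[130:290,180:390],None,fx=3.5,fy=3.5))
E
```

```text
[0.6534 0.092  0.0338] [0.3 1.4 6.5] [-0.014  0.466  1.733 -0.     0.936  1.556] 0.04785441275958836 62.71644824417308
[0.6534 0.092  0.0338] [0.3 0.4 6.3] [-0.014  0.466  1.733 -0.     0.936  1.556] 0.048260672756711975 62.716392036527395
[0.6534 0.092  0.0339] [0.3 1.1 7.3] [-0.014  0.466  1.733 -0.     0.936  1.556] 0.04798179650634139 62.71713853580877
```

View pics/s2.png

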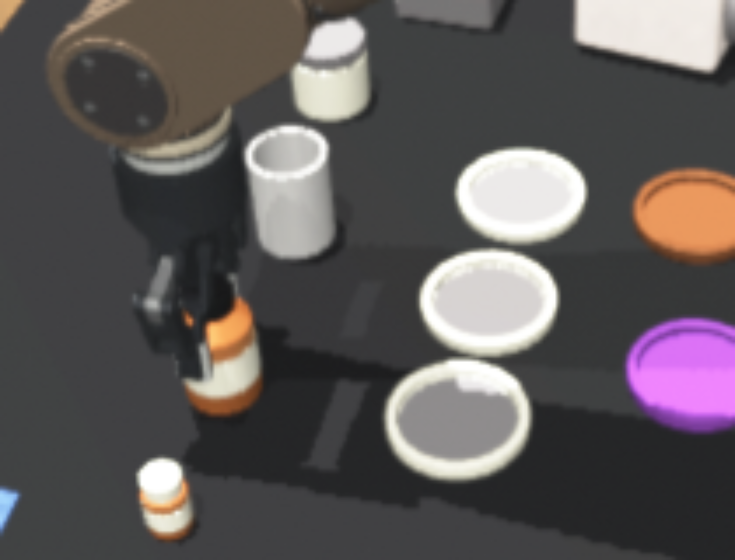

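The fingers hold the bottle's straight body at about mid-height, and it stands upright. Lifting to check the hold.

Request:
{"name": "drive_tool", "arguments": {"commands": [{"claw":0.7,"dx":0,"dy":0,"dz":-2,"roll":0},{"claw":0.7,"dx":0,"dy":0,"dz":-4,"roll":0},{"claw":0.7,"dx":0,"dy":0,"dz":-7,"roll":0},{"claw":0.7,"dx":0,"dy":0,"dz":-10,"roll":0},{"claw":0.7,"dx":0,"dy":0,"dz":-12,"roll":0},{"claw":0.7,"dx":0,"dy":0,"dz":-12,"roll":0},{"claw":0.7,"dx":0,"dy":0,"dz":-12,"roll":0},{"claw":0.7,"dx":0,"dy":0,"dz":-12,"roll":0}]}}

```text
time: 4.35
eef_pos: [0.6492, 0.092, 0.1479]
orientation: [0.0, 1.0, 0.0, -0.001]
ft_force: [-0.4, 0.1, -2.4]
gripper_width: 0.0479
grip_force: 62.4
```

```bash
python3 - <<'E'
from station import bot
import cv2
s=bot.read_state();print(s['eef_pos'],s['ft_force'],s['gripper_width'])
im,d=bot.get_image('side')
cv2.imwrite('pics/s3.png',cv2.resize(im[80:280,180:390],None,fx=3,fy=3))
E
```

```text
[0.64920615 0.0919616  0.14791711] [-0.43139067  0.05165155 -2.44895692] 0.04786915931126007
```

View pics/s3.png

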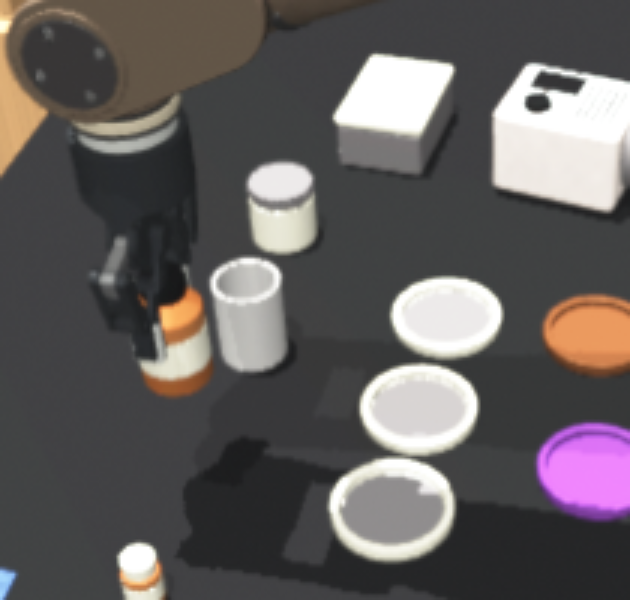

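Side view: the bottle hangs upright in the grip, and the load of 2.4 N matches. Carrying it to the right-hand saucer.

Request:
{"name": "drive_tool", "arguments": {"commands": [{"claw":0.7,"dx":-2,"dy":3,"dz":0,"roll":0},{"claw":0.7,"dx":-4.4,"dy":6.3,"dz":0,"roll":0},{"claw":0.7,"dx":-6.8,"dy":9.7,"dz":0,"roll":0},{"claw":0.7,"dx":-9.2,"dy":13.1,"dz":0,"roll":0},{"claw":0.7,"dx":-11.6,"dy":16.5,"dz":0,"roll":0},{"claw":0.7,"dx":-13.6,"dy":19.5,"dz":0,"roll":0},{"claw":0.7,"dx":-15,"dy":21.5,"dz":0,"roll":0},{"claw":0.7,"dx":-15.3,"dy":22,"dz":0,"roll":0}]}}

```text
time: 5.07
eef_pos: [0.4943, -0.1301, 0.1472]
orientation: [-0.001, 1.0, -0.001, -0.002]
ft_force: [0.6, 0.2, -2.2]
gripper_width: 0.0483
grip_force: 62.6
```

Request:
{"name": "drive_tool", "arguments": {"commands": [{"claw":0.7,"dx":0,"dy":0,"dz":2,"roll":0},{"claw":0.7,"dx":0,"dy":0,"dz":4,"roll":0},{"claw":0.7,"dx":0,"dy":0,"dz":6,"roll":0},{"claw":0.7,"dx":0,"dy":0,"dz":7,"roll":0},{"claw":0.7,"dx":0,"dy":0,"dz":7,"roll":0},{"claw":0.7,"dx":0,"dy":0,"dz":7,"roll":0},{"claw":0.7,"dx":0,"dy":0,"dz":7,"roll":0},{"claw":0.7,"dx":0,"dy":0,"dz":7,"roll":0}]}}

```text
time: 5.73
eef_pos: [0.4987, -0.1284, 0.081]
orientation: [0.001, 1.0, 0.001, 0.001]
ft_force: [0.8, 0.1, -1.6]
gripper_width: 0.0481
grip_force: 62.6
```

```bash
python3 - <<'E'
from station import bot
import cv2
from h import *
s=bot.read_state();print(s['eef_pos'],s['ft_force'],s['gripper_width'])
im,d=bot.get_image('side');c=bot.camera_info('side')
x,y,z=s['eef_pos'];zb=z-.0338
for P in [(.4925,-.1275,.004),(x,y,zb),(x,y,z)]:
    u=proj(P,c)[0];print(P,u);cv2.circle(im,tuple(int(round(v)) for v in u),1,(0,255,0),-1)
cv2.imwrite('pics/s4.png',cv2.resize(im[80:240,240:440],None,fx=3.5,fy=3.5))
E
```

```text
[ 0.49873348 -0.12839085  0.08101367] [ 0.78781289  0.14779067 -1.57846716] 0.04807768763157585
(0.4925, -0.1275, 0.004) [328.88681701 186.20442285]
(np.float64(0.49873348269363377), np.float64(-0.12839085402694445), np.float64(0.047213669884292334)) [326.43768784 172.5840755 ]
(np.float64(0.49873348269363377), np.float64(-0.12839085402694445), np.float64(0.08101366988429233)) [326.32156608 161.89195572]
```

View pics/s4.png

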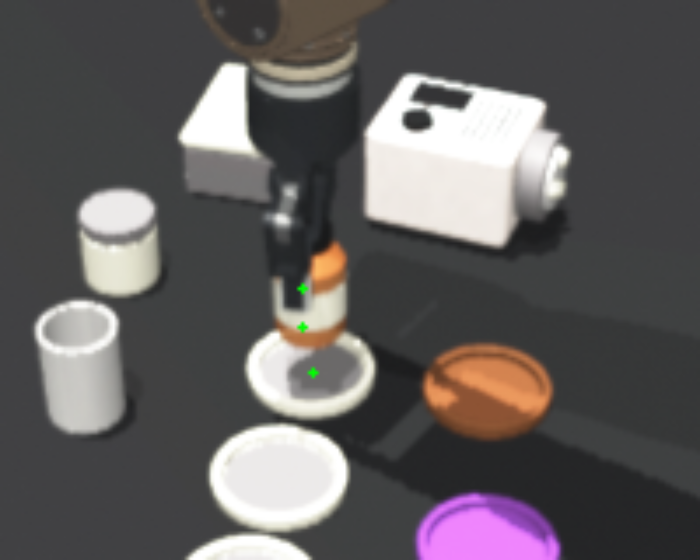

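The bottle's base centre is at crop (313,333), which is px (329,175). The bottle sits about 5 mm toward −x of the TCP, so it is over the right saucer's centre.

Request:
{"name": "drive_tool", "arguments": {"commands": [{"claw":0.7,"dx":-0.1,"dy":-0.1,"dz":1.5,"roll":0},{"claw":0.7,"dx":-0.2,"dy":-0.1,"dz":2.5,"roll":0},{"claw":0.7,"dx":-0.3,"dy":-0.1,"dz":3.5,"roll":0},{"claw":0.7,"dx":-0.3,"dy":-0.1,"dz":4,"roll":0},{"claw":0.7,"dx":-0.3,"dy":-0.1,"dz":4.3,"roll":0},{"claw":0.7,"dx":-0.3,"dy":-0.1,"dz":4.5,"roll":0},{"claw":0.7,"dx":-0.3,"dy":-0.1,"dz":4.5,"roll":0},{"claw":0.7,"dx":-0.3,"dy":-0.1,"dz":4.5,"roll":0}]}}

```text
time: 6.45
eef_pos: [0.494, -0.1268, 0.0379]
orientation: [-0.001, 1.0, 0.001, -0.003]
ft_force: [-11.5, 3.9, 21.1]
gripper_width: 0.0485
grip_force: 65.2
```

Request:
{"name": "drive_tool", "arguments": {"commands": [{"claw":0.7,"dx":0.1,"dy":0,"dz":-0.2,"roll":0},{"claw":0.7,"dx":0.1,"dy":0,"dz":-0.3,"roll":0},{"claw":0.7,"dx":0.1,"dy":0,"dz":-0.3,"roll":0},{"claw":0.3,"dx":0.1,"dy":0,"dz":-0.3,"roll":0},{"claw":0.2,"dx":0.1,"dy":0,"dz":-0.3,"roll":0},{"claw":0,"dx":0.1,"dy":0,"dz":-0.3,"roll":0},{"claw":0,"dx":0.1,"dy":0,"dz":-0.3,"roll":0},{"claw":0,"dx":0.1,"dy":0,"dz":-0.3,"roll":0}]}}

```text
time: 7.12
eef_pos: [0.4956, -0.1272, 0.0376]
orientation: [-0.0, 1.0, 0.0, -0.0]
ft_force: [0.7, -0.4, -0.1]
gripper_width: 0.0853
grip_force: 0.0
```

Request:
{"name": "drive_tool", "arguments": {"commands": [{"claw":0,"dx":0,"dy":0,"dz":-2,"roll":0},{"claw":0,"dx":0,"dy":0,"dz":-5,"roll":0},{"claw":0,"dx":0,"dy":0,"dz":-8,"roll":0},{"claw":0,"dx":0,"dy":0,"dz":-11,"roll":0},{"claw":0,"dx":3,"dy":-1,"dz":-12,"roll":0},{"claw":0,"dx":6,"dy":-2.5,"dz":-12,"roll":0},{"claw":0,"dx":9,"dy":-4,"dz":-12,"roll":0},{"claw":0,"dx":12,"dy":-5.5,"dz":-12,"roll":0}]}}

```text
time: 7.78
eef_pos: [0.617, -0.0715, 0.1584]
orientation: [0.0, 1.0, 0.0, 0.001]
ft_force: [0.3, -0.3, -0.3]
gripper_width: 0.0856
grip_force: 0.0
```

Request:
{"name": "drive_tool", "arguments": {"commands": [{"claw":0,"dx":2.8,"dy":-1,"dz":0,"roll":0},{"claw":0,"dx":2.8,"dy":-1,"dz":2,"roll":0},{"claw":0,"dx":2.8,"dy":-1,"dz":5,"roll":0},{"claw":0,"dx":2.8,"dy":-1,"dz":8,"roll":0},{"claw":0,"dx":2.8,"dy":-1,"dz":11,"roll":0},{"claw":0,"dx":2.8,"dy":-1,"dz":13.2,"roll":0},{"claw":0,"dx":2.8,"dy":-1,"dz":13.2,"roll":0},{"claw":0,"dx":2.8,"dy":-1,"dz":13.2,"roll":0}]}}

```text
time: 8.45
eef_pos: [0.6423, -0.0617, 0.0241]
orientation: [-0.0, 1.0, 0.0, -0.002]
ft_force: [-0.5, 0.3, 0.9]
gripper_width: 0.0856
grip_force: 0.0
```

Request:
{"name": "drive_tool", "arguments": {"commands": [{"claw":0.2,"dx":0,"dy":0,"dz":0,"roll":0},{"claw":0.3,"dx":0,"dy":0,"dz":0,"roll":0},{"claw":0.4,"dx":0,"dy":0,"dz":0,"roll":0},{"claw":0.5,"dx":0,"dy":0,"dz":0,"roll":0},{"claw":0.6,"dx":0,"dy":0,"dz":0,"roll":0},{"claw":0.7,"dx":0,"dy":0,"dz":0,"roll":0},{"claw":0.7,"dx":0,"dy":0,"dz":0,"roll":0},{"claw":0.7,"dx":0,"dy":0,"dz":0,"roll":0}]}}

```text
time: 9.12
eef_pos: [0.6459, -0.0628, 0.029]
orientation: [0.001, 1.0, 0.0, 0.003]
ft_force: [0.6, -0.5, 6.9]
gripper_width: 0.0547
grip_force: 63.9
```

Request:
{"name": "drive_tool", "arguments": {"commands": [{"claw":0.7,"dx":0,"dy":0,"dz":-1.5,"roll":0},{"claw":0.7,"dx":0,"dy":0,"dz":-4,"roll":0},{"claw":0.7,"dx":-2,"dy":-0.7,"dz":-7,"roll":0},{"claw":0.7,"dx":-5.5,"dy":-1.8,"dz":-8,"roll":0},{"claw":0.7,"dx":-9,"dy":-3,"dz":-8,"roll":0},{"claw":0.7,"dx":-12.5,"dy":-4.2,"dz":-8,"roll":0},{"claw":0.7,"dx":-15,"dy":-5,"dz":-7.5,"roll":0},{"claw":0.7,"dx":-15,"dy":-5,"dz":-7,"roll":0}]}}

```text
time: 9.78
eef_pos: [0.4873, -0.0097, 0.0942]
orientation: [-0.001, 1.0, 0.001, -0.003]
ft_force: [-0.5, 0.1, -2.9]
gripper_width: 0.0548
grip_force: 63.7
```

Request:
{"name": "drive_tool", "arguments": {"commands": [{"claw":0.7,"dx":0,"dy":0,"dz":1,"roll":0},{"claw":0.7,"dx":0,"dy":0,"dz":2,"roll":0},{"claw":0.7,"dx":0,"dy":0,"dz":3,"roll":0},{"claw":0.7,"dx":0,"dy":0,"dz":4,"roll":0},{"claw":0.7,"dx":0,"dy":0,"dz":4,"roll":0},{"claw":0.7,"dx":0,"dy":0,"dz":4,"roll":0},{"claw":0.7,"dx":0,"dy":0,"dz":4,"roll":0},{"claw":0.7,"dx":0,"dy":0,"dz":4,"roll":0}]}}

```text
time: 10.45
eef_pos: [0.4942, -0.0124, 0.0561]
orientation: [0.0, 1.0, 0.0, 0.0]
ft_force: [0.1, 0.2, -1.8]
gripper_width: 0.0542
grip_force: 63.7
```

```bash
python3 - <<'E'
from station import bot
import cv2
from h import *
s=bot.read_state();print(s['eef_pos'],s['ft_force'],s['gripper_width'])
im,d=bot.get_image('side');c=bot.camera_info('side')
x,y,z=s['eef_pos'];zb=z-.029
for P in [(.4922,-.0125,.004),(x,y,zb),(x,y,z)]:
    u=proj(P,c)[0];print(P[2],u);cv2.circle(im,tuple(int(round(v)) for v in u),1,(0,255,0),-1)
cv2.imwrite('pics/s5.png',cv2.resize(im[100:280,240:440],None,fx=3.3,fy=3.3))
E
```

```text
[ 0.49419156 -0.0123582   0.0560688 ] [ 0.05816859  0.21370182 -1.78759459] 0.05424162592884661
0.004 [319.69592651 216.74728337]
0.027068799551828487 [318.68683855 209.66592752]
0.05606879955182849 [318.4470498  200.57246547]
```

View pics/s5.png

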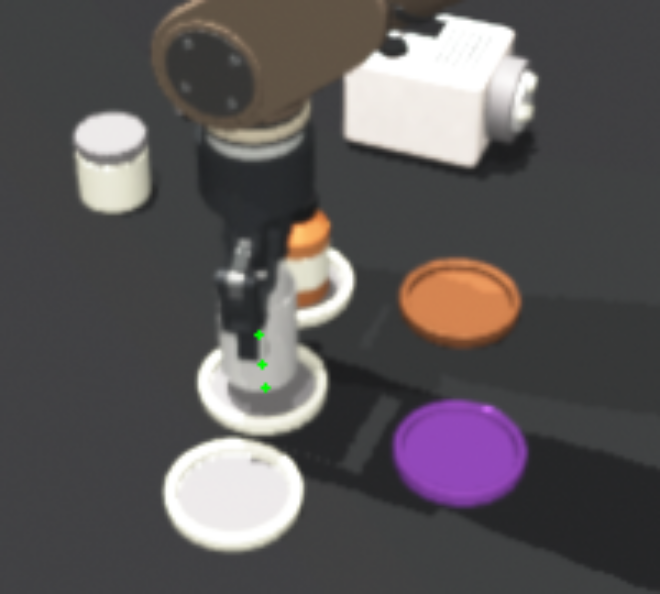

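The beaker hangs centred over the middle saucer, its axis at crop x≈260 against the mark at 261. Lowering and releasing.

Request:
{"name": "drive_tool", "arguments": {"commands": [{"claw":0.7,"dx":-0.1,"dy":0,"dz":1,"roll":0},{"claw":0.7,"dx":-0.2,"dy":0,"dz":1.8,"roll":0},{"claw":0.7,"dx":-0.2,"dy":0,"dz":2.3,"roll":0},{"claw":0.7,"dx":-0.2,"dy":0,"dz":2.3,"roll":0},{"claw":0.7,"dx":-0.2,"dy":0,"dz":2.3,"roll":0},{"claw":0.7,"dx":-0.2,"dy":0,"dz":2.3,"roll":0},{"claw":0.7,"dx":-0.2,"dy":0,"dz":2.3,"roll":0},{"claw":0.7,"dx":-0.2,"dy":0,"dz":2.3,"roll":0}]}}

```text
time: 11.17
eef_pos: [0.4913, -0.0121, 0.0331]
orientation: [-0.0, 1.0, 0.001, -0.001]
ft_force: [-2.0, 0.5, 5.3]
gripper_width: 0.0545
grip_force: 64.5
```

Down on the floor (5 N). Release and rise toward the jar at (.664, −.223).

Request:
{"name": "drive_tool", "arguments": {"commands": [{"claw":0.5,"dx":0,"dy":0,"dz":0,"roll":0},{"claw":0.3,"dx":0,"dy":0,"dz":0,"roll":0},{"claw":0.1,"dx":0,"dy":0,"dz":0,"roll":0},{"claw":0,"dx":0,"dy":0,"dz":0,"roll":0},{"claw":0,"dx":0,"dy":0,"dz":0,"roll":0},{"claw":0,"dx":0,"dy":0,"dz":-2,"roll":0},{"claw":0,"dx":0,"dy":0,"dz":-6,"roll":0},{"claw":0,"dx":0,"dy":0,"dz":-10,"roll":0}]}}

```text
time: 11.83
eef_pos: [0.4897, -0.0118, 0.1318]
orientation: [-0.001, 1.0, 0.0, -0.003]
ft_force: [1.0, -0.3, 0.5]
gripper_width: 0.0856
grip_force: 0.0
```

Request:
{"name": "drive_tool", "arguments": {"commands": [{"claw":0,"dx":0,"dy":0,"dz":-3,"roll":0},{"claw":0,"dx":2,"dy":2.5,"dz":-3,"roll":0},{"claw":0,"dx":4.5,"dy":5.5,"dz":-3,"roll":0},{"claw":0,"dx":7,"dy":8.6,"dz":-3,"roll":0},{"claw":0,"dx":9.6,"dy":11.7,"dz":-3,"roll":0},{"claw":0,"dx":12.2,"dy":15,"dz":-3,"roll":0},{"claw":0,"dx":14.8,"dy":18.1,"dz":-3,"roll":0},{"claw":0,"dx":17,"dy":21,"dz":-3,"roll":0}]}}

```text
time: 12.5
eef_pos: [0.6629, -0.224, 0.1621]
orientation: [0.0, 1.0, 0.0, 0.0]
ft_force: [0.8, 0.3, 0.1]
gripper_width: 0.0856
grip_force: 0.0
```

Request:
{"name": "drive_tool", "arguments": {"commands": [{"claw":0,"dx":0.2,"dy":0,"dz":0,"roll":0},{"claw":0,"dx":0.2,"dy":0,"dz":2,"roll":0},{"claw":0,"dx":0.2,"dy":0,"dz":4,"roll":0},{"claw":0,"dx":0.2,"dy":0,"dz":5,"roll":0},{"claw":0,"dx":0.2,"dy":0,"dz":5,"roll":0},{"claw":0,"dx":0.2,"dy":0,"dz":5,"roll":0},{"claw":0,"dx":0.2,"dy":0,"dz":5,"roll":0},{"claw":0,"dx":0.2,"dy":0,"dz":5,"roll":0}]}}

```text
time: 13.17
eef_pos: [0.6646, -0.2222, 0.1147]
orientation: [0.001, 1.0, 0.001, 0.001]
ft_force: [-0.4, 0.4, 0.6]
gripper_width: 0.0851
grip_force: 0.0
```

```bash
python3 - <<'E'
from station import bot
import cv2
from h import *
s=bot.read_state();im,d=bot.get_image('wrist');c=bot.camera_info('wrist')
print(s['eef_pos'])
for n,P in dict(lid=(.664,-.223,.06),).items():
    u=proj(P,c,s)[0];print(n,u);cv2.circle(im,tuple(int(v) for v in u),3,(0,255,0),-1)
cv2.imwrite('pics/w2.png',im)
im,d=bot.get_image('top');cv2.imwrite('pics/t2.png',cv2.resize(im[100:300,220:520],None,fx=2.6,fy=2.6))
E
```

```text
[ 0.6646045  -0.22218619  0.11466296]
lid [323.59430149 220.77811897]
```

View pics/w2.png

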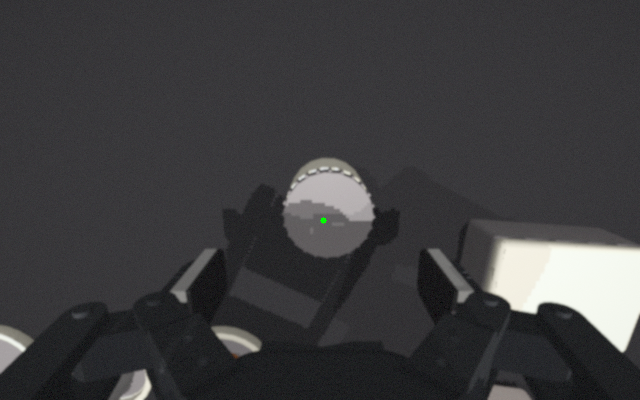

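Wrist view: the lid's circle is centred at about (329,213), some 3.5 mm to −y and 3 mm to +x of the estimate. The tip box at (560,270) is well clear of the fingers.

Request:
{"name": "drive_tool", "arguments": {"commands": [{"claw":0,"dx":0.25,"dy":0.4,"dz":1,"roll":0},{"claw":0,"dx":0.25,"dy":0.4,"dz":3,"roll":0},{"claw":0,"dx":0.25,"dy":0.4,"dz":5.5,"roll":0},{"claw":0,"dx":0.25,"dy":0.4,"dz":8,"roll":0},{"claw":0,"dx":0.25,"dy":0.4,"dz":10,"roll":0},{"claw":0,"dx":0.25,"dy":0.4,"dz":10,"roll":0},{"claw":0,"dx":0.25,"dy":0.4,"dz":10,"roll":0},{"claw":0,"dx":0.25,"dy":0.4,"dz":10,"roll":0}]}}

```text
time: 13.93
eef_pos: [0.6671, -0.2265, 0.0139]
orientation: [0.0, 1.0, 0.0, 0.001]
ft_force: [0.6, -0.9, -0.5]
gripper_width: 0.0851
grip_force: 0.0
```

Request:
{"name": "drive_tool", "arguments": {"commands": [{"claw":0.1,"dx":0,"dy":0,"dz":0,"roll":0},{"claw":0.2,"dx":0,"dy":0,"dz":0,"roll":0},{"claw":0.3,"dx":0,"dy":0,"dz":0,"roll":0},{"claw":0.4,"dx":0,"dy":0,"dz":0,"roll":0},{"claw":0.5,"dx":0,"dy":0,"dz":0,"roll":0},{"claw":0.6,"dx":0,"dy":0,"dz":0,"roll":0},{"claw":0.6,"dx":0,"dy":0,"dz":0,"roll":0},{"claw":0.6,"dx":0,"dy":0,"dz":0,"roll":0}]}}

```text
time: 14.6
eef_pos: [0.6674, -0.2266, 0.015]
orientation: [0.001, 1.0, 0.0, 0.001]
ft_force: [-1.0, 0.8, 6.2]
gripper_width: 0.0584
grip_force: 65.1
```

Request:
{"name": "drive_tool", "arguments": {"commands": [{"claw":0.6,"dx":0,"dy":0,"dz":-1.5,"roll":0},{"claw":0.6,"dx":0,"dy":0,"dz":-4.5,"roll":0},{"claw":0.6,"dx":0,"dy":0,"dz":-8,"roll":0},{"claw":0.6,"dx":0,"dy":0,"dz":-11.5,"roll":0},{"claw":0.6,"dx":-0.8,"dy":-1.5,"dz":-13.5,"roll":0},{"claw":0.6,"dx":-2.2,"dy":-4,"dz":-14,"roll":0},{"claw":0.6,"dx":-4,"dy":-7.2,"dz":-14,"roll":0},{"claw":0.6,"dx":-5.8,"dy":-10.5,"dz":-14,"roll":0}]}}

```text
time: 15.27
eef_pos: [0.6074, -0.1206, 0.1538]
orientation: [0.0, 1.0, -0.0, 0.001]
ft_force: [-0.3, 0.6, -1.6]
gripper_width: 0.0586
grip_force: 64.9
```

Request:
{"name": "drive_tool", "arguments": {"commands": [{"claw":0.6,"dx":-1.7,"dy":-3.1,"dz":0,"roll":0},{"claw":0.6,"dx":-3.5,"dy":-6.4,"dz":0,"roll":0},{"claw":0.6,"dx":-5.3,"dy":-9.7,"dz":0,"roll":0},{"claw":0.6,"dx":-7.1,"dy":-13,"dz":0,"roll":0},{"claw":0.6,"dx":-9,"dy":-16.2,"dz":0,"roll":0},{"claw":0.6,"dx":-10.7,"dy":-19.3,"dz":0,"roll":0},{"claw":0.6,"dx":-11.7,"dy":-21.2,"dz":0,"roll":0},{"claw":0.6,"dx":-12,"dy":-21.7,"dz":0,"roll":0}]}}

```text
time: 15.93
eef_pos: [0.4851, 0.0986, 0.1523]
orientation: [-0.0, 1.0, 0.002, -0.001]
ft_force: [-1.0, -0.3, -3.1]
gripper_width: 0.0584
grip_force: 64.9
```

Request:
{"name": "drive_tool", "arguments": {"commands": [{"claw":0.6,"dx":0,"dy":0,"dz":1.5,"roll":0},{"claw":0.6,"dx":0,"dy":0,"dz":4,"roll":0},{"claw":0.6,"dx":0,"dy":0,"dz":6.5,"roll":0},{"claw":0.6,"dx":0,"dy":0,"dz":9,"roll":0},{"claw":0.6,"dx":0,"dy":0,"dz":10.5,"roll":0},{"claw":0.6,"dx":0,"dy":0,"dz":10.5,"roll":0},{"claw":0.6,"dx":0,"dy":0,"dz":10.5,"roll":0},{"claw":0.6,"dx":0,"dy":0,"dz":10.5,"roll":0}]}}

```text
time: 16.6
eef_pos: [0.489, 0.0955, 0.0489]
orientation: [0.0, 1.0, 0.0, 0.001]
ft_force: [-0.4, 0.7, -2.1]
gripper_width: 0.0585
grip_force: 65.0
```

```bash
python3 - <<'E'
from station import bot
import cv2
from h import *
s=bot.read_state();print(s['eef_pos'],s['ft_force'],s['gripper_width'])
im,d=bot.get_image('side');c=bot.camera_info('side')
x,y,z=s['eef_pos'];zb=z-.015
for P in [(.4893,.0963,.004),(x,y,zb),(x,y,z)]:
    u=proj(P,c)[0];print(P[2],u);cv2.circle(im,tuple(int(round(v)) for v in u),1,(0,255,0),-1)
cv2.imwrite('pics/s6.png',cv2.resize(im[120:300,220:420],None,fx=3.3,fy=3.3))
E
```

```text
[0.48904182 0.09551142 0.04890456] [-0.3644321   0.67621405 -2.06754376] 0.05853235194232918
0.004 [310.83849272 250.12560752]
0.03390456261717424 [310.61749398 240.73130122]
0.04890456261717424 [310.40522509 236.0036545 ]
```

View pics/s6.png

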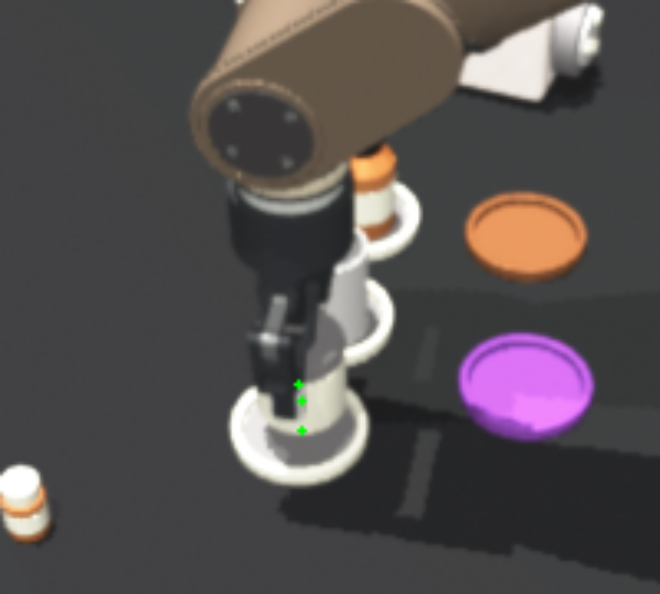

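The jar spans crop x 256–348, so it is centred at 302, in line with the saucer's centre mark. Lowering and releasing.

Request:
{"name": "drive_tool", "arguments": {"commands": [{"claw":0.6,"dx":0,"dy":0,"dz":1,"roll":0},{"claw":0.6,"dx":0,"dy":0,"dz":2,"roll":0},{"claw":0.6,"dx":0,"dy":0,"dz":2.7,"roll":0},{"claw":0.6,"dx":0,"dy":0,"dz":3,"roll":0},{"claw":0.6,"dx":0,"dy":0,"dz":3,"roll":0},{"claw":0.6,"dx":0,"dy":0,"dz":3,"roll":0},{"claw":0.6,"dx":0,"dy":0,"dz":3,"roll":0},{"claw":0.6,"dx":0,"dy":0,"dz":3,"roll":0}]}}

```text
time: 17.32
eef_pos: [0.4875, 0.0958, 0.0189]
orientation: [0.0, 1.0, 0.001, -0.001]
ft_force: [-7.9, -0.2, 12.3]
gripper_width: 0.0584
grip_force: 66.6
```

Request:
{"name": "drive_tool", "arguments": {"commands": [{"claw":0.45,"dx":0,"dy":0,"dz":0,"roll":0},{"claw":0.3,"dx":0,"dy":0,"dz":0,"roll":0},{"claw":0.1,"dx":0,"dy":0,"dz":0,"roll":0},{"claw":0,"dx":0,"dy":0,"dz":0,"roll":0},{"claw":0,"dx":0,"dy":0,"dz":0,"roll":0},{"claw":0,"dx":0,"dy":0,"dz":-2,"roll":0},{"claw":0,"dx":0,"dy":0,"dz":-6,"roll":0},{"claw":0,"dx":0,"dy":0,"dz":-10,"roll":0}]}}

```text
time: 17.98
eef_pos: [0.486, 0.0958, 0.1166]
orientation: [-0.0, 1.0, 0.0, -0.003]
ft_force: [1.0, 0.0, 0.0]
gripper_width: 0.0854
grip_force: 0.0
```

Request:
{"name": "drive_tool", "arguments": {"commands": [{"claw":0,"dx":3,"dy":-2,"dz":0,"roll":0},{"claw":0,"dx":6,"dy":-4.2,"dz":0,"roll":0},{"claw":0,"dx":9,"dy":-6.3,"dz":0,"roll":0},{"claw":0,"dx":12,"dy":-8.4,"dz":0,"roll":0},{"claw":0,"dx":14.8,"dy":-10.3,"dz":0,"roll":0},{"claw":0,"dx":15.8,"dy":-11,"dz":0,"roll":0},{"claw":0,"dx":15.8,"dy":-11,"dz":0,"roll":0},{"claw":0,"dx":15.8,"dy":-11,"dz":0,"roll":0}]}}

```text
time: 18.65
eef_pos: [0.6455, 0.2061, 0.1166]
orientation: [0.0, 1.0, 0.001, -0.001]
ft_force: [0.4, -0.9, -0.7]
gripper_width: 0.0855
grip_force: 0.0
```

```bash
python3 - <<'E'
from station import bot
import cv2
from h import *
s=bot.read_state();im,d=bot.get_image('wrist');c=bot.camera_info('wrist')
print(s['eef_pos'])
S,V=cv2.split(cv2.cvtColor(im,cv2.COLOR_BGR2HSV))[1:]
u=proj((.6444,.206,.045),c,s)[0];print(u,circ((V>150)&(S<60),u,c,.045,s))
t,d=bot.get_image('top');ct=bot.camera_info('top')
cs=cv2.resize(t[170:250,250:410],(640,320),interpolation=cv2.INTER_CUBIC)
o=np.vstack([im[100:300],cs]);cv2.imwrite('pics/w3.png',o)
E
```

```text
[0.64553044 0.20611862 0.11660092]
[322.51903507 213.09703589] (0.6468, 0.2072, 25.7, array([321., 210.]))
```

View pics/w3.png

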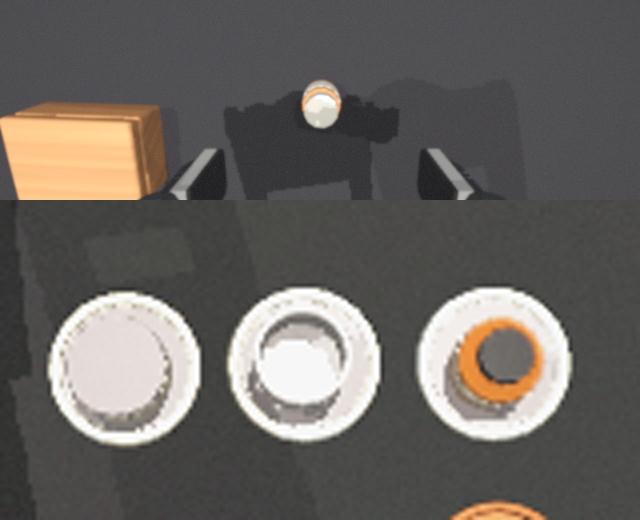

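Wrist view: the vial cap is at (321,210), 1–2 mm from the tool axis. Top view: the bottle, beaker and jar all sit in their saucers. Grasping the vial and computing the placed positions.

Request:
{"name": "drive_tool", "arguments": {"commands": [{"claw":0,"dx":0.1,"dy":-0.1,"dz":2,"roll":0},{"claw":0,"dx":0.1,"dy":-0.1,"dz":4.5,"roll":0},{"claw":0,"dx":0.1,"dy":-0.1,"dz":7,"roll":0},{"claw":0,"dx":0.1,"dy":-0.1,"dz":9.5,"roll":0},{"claw":0,"dx":0.1,"dy":-0.1,"dz":11,"roll":0},{"claw":0,"dx":0.1,"dy":-0.1,"dz":11,"roll":0},{"claw":0,"dx":0.1,"dy":-0.1,"dz":11,"roll":0},{"claw":0,"dx":0.1,"dy":-0.1,"dz":11,"roll":0}]}}

```text
time: 19.42
eef_pos: [0.6479, 0.2069, 0.0095]
orientation: [-0.0, 1.0, 0.0, 0.001]
ft_force: [0.3, 1.0, 1.4]
gripper_width: 0.0854
grip_force: 0.0
```

Request:
{"name": "drive_tool", "arguments": {"commands": [{"claw":0.3,"dx":0,"dy":0,"dz":0,"roll":0},{"claw":0.5,"dx":0,"dy":0,"dz":0,"roll":0},{"claw":0.55,"dx":0,"dy":0,"dz":0,"roll":0},{"claw":0.6,"dx":0,"dy":0,"dz":0,"roll":0},{"claw":0.65,"dx":0,"dy":0,"dz":0,"roll":0},{"claw":0.7,"dx":0,"dy":0,"dz":0,"roll":0},{"claw":0.8,"dx":0,"dy":0,"dz":0,"roll":0},{"claw":0.8,"dx":0,"dy":0,"dz":0,"roll":0}]}}

```text
time: 20.08
eef_pos: [0.6473, 0.2071, 0.0084]
orientation: [-0.0, 1.0, 0.0, 0.0]
ft_force: [-0.7, -0.9, 2.7]
gripper_width: 0.0263
grip_force: 58.9
```

```bash
python3 - <<'E'
import pickle
from h import *
c=pickle.load(open('top0.pkl','rb'))[2]
print(ray([(279.1,210.9)],c,.064),ray([(324.9,208.9)],c,.079),ray([(376.3,208.6)],c,.094))
E
```

```text
[[0.48628896 0.09532133 0.064     ]] [[ 0.48971012 -0.01036786  0.079     ]] [[ 0.48915108 -0.12601183  0.094     ]]
```

Placed offsets are all within about 4 mm. Lifting the vial and carrying it over the jar's lid at (.487, .0955).

Request:
{"name": "drive_tool", "arguments": {"commands": [{"claw":0.8,"dx":0,"dy":0,"dz":-1.5,"roll":0},{"claw":0.8,"dx":0,"dy":0,"dz":-4,"roll":0},{"claw":0.8,"dx":0,"dy":0,"dz":-7,"roll":0},{"claw":0.8,"dx":0,"dy":0,"dz":-10,"roll":0},{"claw":0.8,"dx":-1.5,"dy":1,"dz":-11,"roll":0},{"claw":0.8,"dx":-4.5,"dy":3.1,"dz":-11,"roll":0},{"claw":0.8,"dx":-7.5,"dy":5.2,"dz":-11,"roll":0},{"claw":0.8,"dx":-10.5,"dy":7.3,"dz":-11,"roll":0}]}}

```text
time: 20.75
eef_pos: [0.5407, 0.1333, 0.1185]
orientation: [0.0, 1.0, 0.001, 0.0]
ft_force: [0.0, 0.2, -0.4]
gripper_width: 0.0256
grip_force: 59.0
```

Request:
{"name": "drive_tool", "arguments": {"commands": [{"claw":0.8,"dx":-2.5,"dy":1.7,"dz":0,"roll":0},{"claw":0.8,"dx":-4.5,"dy":3.2,"dz":0,"roll":0},{"claw":0.8,"dx":-5.5,"dy":3.85,"dz":0,"roll":0},{"claw":0.8,"dx":-5.5,"dy":3.85,"dz":0.5,"roll":0},{"claw":0.8,"dx":-5.5,"dy":3.85,"dz":1.5,"roll":0},{"claw":0.8,"dx":-5.5,"dy":3.85,"dz":2.3,"roll":0},{"claw":0.8,"dx":-5.5,"dy":3.85,"dz":2.3,"roll":0},{"claw":0.8,"dx":-5.5,"dy":3.85,"dz":2.3,"roll":0}]}}

```text
time: 21.42
eef_pos: [0.4867, 0.0957, 0.0935]
orientation: [-0.0, 1.0, 0.001, -0.001]
ft_force: [0.6, -0.3, 0.5]
gripper_width: 0.0263
grip_force: 59.0
```

```bash
python3 - <<'E'
from station import bot
import cv2
from h import *
s=bot.read_state();print(s['eef_pos'],s['ft_force'],s['gripper_width'])
im,d=bot.get_image('side');c=bot.camera_info('side')
for P in [(.487,.0955,.064)]:
    u=proj(P,c)[0];print(P[2],u);cv2.circle(im,tuple(int(round(v)) for v in u),1,(0,255,0),-1)
cv2.imwrite('pics/s7.png',cv2.resize(im[170:280,250:390],None,fx=5,fy=5))
E
```

```text
[0.48672708 0.09573956 0.09350703] [ 0.57075457 -0.2814923   0.49088994] 0.026298928908163547
0.064 [311.11401218 231.277091  ]
```

View pics/s7.png

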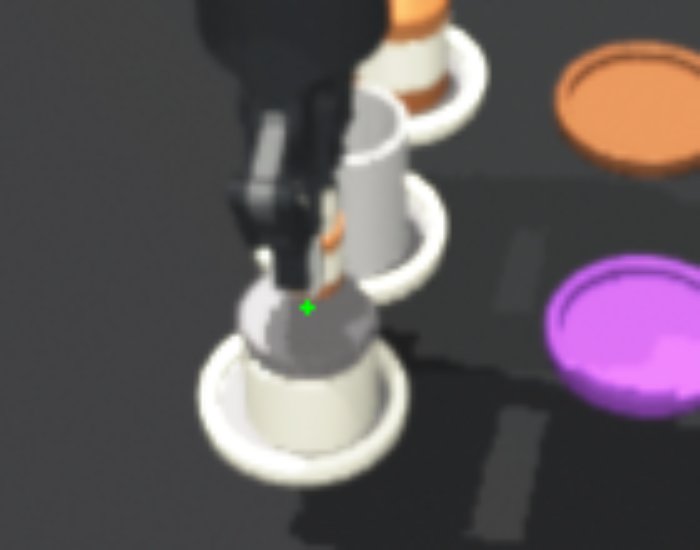

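The vial's right edge is at crop x≈344 and its radius about 33 px, so its centre is near 311 against the lid's centre at 308, about 1–2 mm off. Lowering and releasing.

Request:
{"name": "drive_tool", "arguments": {"commands": [{"claw":0.8,"dx":0.1,"dy":0,"dz":0.7,"roll":0},{"claw":0.8,"dx":0.1,"dy":0,"dz":1.4,"roll":0},{"claw":0.8,"dx":0.1,"dy":0,"dz":1.9,"roll":0},{"claw":0.8,"dx":0.1,"dy":0,"dz":2.1,"roll":0},{"claw":0.8,"dx":0.1,"dy":0,"dz":2.1,"roll":0},{"claw":0.8,"dx":0.1,"dy":0,"dz":2.1,"roll":0},{"claw":0.8,"dx":0.1,"dy":0,"dz":2.1,"roll":0},{"claw":0.8,"dx":0.1,"dy":0,"dz":2.1,"roll":0}]}}

```text
time: 22.13
eef_pos: [0.4881, 0.0953, 0.0739]
orientation: [-0.0, 1.0, 0.0, 0.0]
ft_force: [1.0, 1.4, -0.8]
gripper_width: 0.0259
grip_force: 59.1
```

Request:
{"name": "drive_tool", "arguments": {"commands": [{"claw":0.8,"dx":0,"dy":0,"dz":0.1,"roll":0},{"claw":0.8,"dx":0,"dy":0,"dz":0.2,"roll":0},{"claw":0.8,"dx":0,"dy":0,"dz":0.2,"roll":0},{"claw":0.8,"dx":0,"dy":0,"dz":0.2,"roll":0},{"claw":0.8,"dx":0,"dy":0,"dz":0.2,"roll":0},{"claw":0.8,"dx":0,"dy":0,"dz":0.2,"roll":0},{"claw":0.8,"dx":0,"dy":0,"dz":0.2,"roll":0},{"claw":0.8,"dx":0,"dy":0,"dz":0.2,"roll":0}]}}

```text
time: 22.8
eef_pos: [0.4882, 0.0953, 0.0723]
orientation: [0.0, 1.0, 0.001, 0.0]
ft_force: [-2.7, 0.4, 5.0]
gripper_width: 0.0261
grip_force: 59.5
```

Request:
{"name": "drive_tool", "arguments": {"commands": [{"claw":0.6,"dx":0,"dy":0,"dz":0,"roll":0},{"claw":0.5,"dx":0,"dy":0,"dz":0,"roll":0},{"claw":0.4,"dx":0,"dy":0,"dz":0,"roll":0},{"claw":0.2,"dx":0,"dy":0,"dz":0,"roll":0},{"claw":0.1,"dx":0,"dy":0,"dz":0,"roll":0},{"claw":0,"dx":0,"dy":0,"dz":0,"roll":0},{"claw":0,"dx":0,"dy":0,"dz":-1,"roll":0},{"claw":0,"dx":0,"dy":0,"dz":-3,"roll":0}]}}

```text
time: 23.47
eef_pos: [0.4857, 0.0953, 0.0999]
orientation: [-0.0, 1.0, 0.0, -0.003]
ft_force: [0.2, -0.7, -0.6]
gripper_width: 0.0856
grip_force: 0.0
```

Request:
{"name": "drive_tool", "arguments": {"commands": [{"claw":0,"dx":0,"dy":0,"dz":-3,"roll":0},{"claw":0,"dx":0,"dy":0,"dz":-6,"roll":0},{"claw":0,"dx":0,"dy":0,"dz":-10,"roll":0},{"claw":0,"dx":3,"dy":-2,"dz":-12,"roll":0},{"claw":0,"dx":6,"dy":-4,"dz":-12,"roll":0},{"claw":0,"dx":9,"dy":-7,"dz":-12,"roll":0},{"claw":0,"dx":12,"dy":-10,"dz":-12,"roll":0},{"claw":0,"dx":15,"dy":-12,"dz":-12,"roll":0}]}}

```text
time: 24.13
eef_pos: [0.6388, 0.2178, 0.2229]
orientation: [-0.0, 1.0, 0.001, 0.001]
ft_force: [0.4, -0.8, -0.2]
gripper_width: 0.0855
grip_force: 0.0
```

Request:
{"name": "drive_tool", "arguments": {"commands": [{"claw":0,"dx":3,"dy":-2,"dz":0,"roll":0},{"claw":0,"dx":5,"dy":-4,"dz":0,"roll":0},{"claw":0,"dx":5,"dy":-6,"dz":0,"roll":0},{"claw":0,"dx":5,"dy":-8,"dz":0,"roll":0},{"claw":0,"dx":5,"dy":-8,"dz":0,"roll":0},{"claw":0,"dx":5,"dy":-8,"dz":0,"roll":0},{"claw":0,"dx":5,"dy":-8,"dz":0,"roll":0},{"claw":0,"dx":5,"dy":-8,"dz":0,"roll":0}]}}

```text
time: 24.8
eef_pos: [0.6878, 0.2945, 0.2222]
orientation: [0.0, 1.0, 0.0, 0.0]
ft_force: [-0.3, -0.5, 0.5]
gripper_width: 0.0852
grip_force: 0.0
```

```bash
python3 - <<'E'
from station import bot
import cv2
im,d=bot.get_image('side');t,_=bot.get_image('top')
a=cv2.resize(im[150:280,250:380],(400,400),interpolation=cv2.INTER_CUBIC);b=cv2.resize(t[160:260,250:410],(400,250),interpolation=cv2.INTER_CUBIC)
b=cv2.copyMakeBorder(b,0,150,0,0,cv2.BORDER_CONSTANT);cv2.imwrite('pics/f.png',cv2.hconcat([a,b]))
E
```

```text
(no output)
```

View pics/f.png

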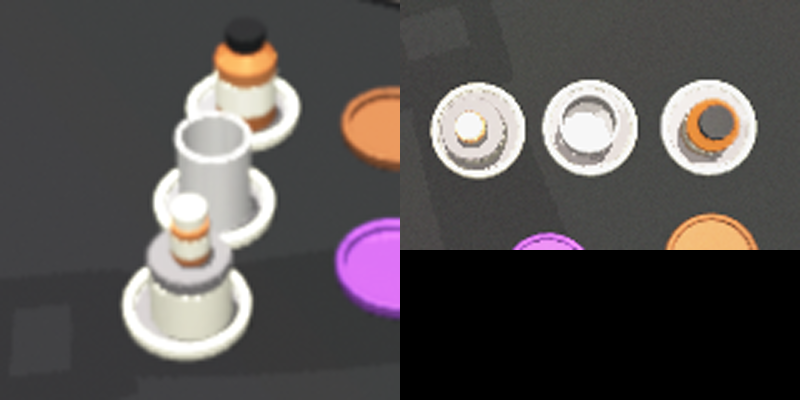

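All the containers stand upright in their saucers. The vial (190,250) is near the middle of the lid (189,257), and the arm is clear.

```bash
python3 -c "
from station import bot
print(bot.finish_job())"
```

```text
the job is handed in; nothing more can be done
None
```

The job is handed in, but the hand-in call returned no verdict. On the last pictures the bottle (right), beaker (middle) and jar (left) stand upright in their saucers, with the vial near the middle of the jar's lid, all released at about 25 s on the clock.

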